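Load a slide rack into the scanner past its spring gate

TASK

Press the blue paddle down with one fingertip so that the orange gate swings up well clear, and keep it held up while another finger pushes the red slide rack by its green end plate along the chute, under the gate, until its nose is fully home against the end stop. Then let go, so that the gate shuts behind the slides, and move clear. Only push the rack, never lift it; do not let the gate touch it, and leave the bottle, the jar and the slide box alone.

Things in the scene. Friction and masses are not known exactly. Their poses are not given: they have to be found in the camera images.
- chute: Fixed aluminium chute. Origin on the bench, on the chute's centre line, in the gate's plane; x = direction of pushing (to the white scanner housing), z up. 'Chute x, y' below are in this frame, mm. Floor 6 mm above the bench, x -280 to 95; walls inside at y +-27, 4 thick, tops 26 above the bench. Housing from x = 107: 260 wide, 154 high.
- gate (a joint): Gate angle, rad: 0 shut, 1.05 open (stop). Orange blade 4 mm thick at chute x = 0; shut, it hangs over y -15 to 26, 20 to 50 mm above the bench, and swings up when the paddle is pressed. It clears the slides from 0.55; 0.7 to 0.95 is a good opening (free end then up to 105 mm high). A spring shuts it: 2 to 5 N at the paddle.
- paddle (a point): Point on top of the blue paddle, midway along, 37 mm out from the hinge; moves with it. Plate 4 mm thick, 50 mm wide, chute x -270 to -60, on the chute's -y side (y -40 to -85). Shut, it slopes up outwards by 0.5 rad, outer edge 70 mm high; level at gate angle 0.5; at 0.8 its top is about 37 mm above the bench 30 mm out. Fingertips can slide along it.
- rack: Loose red slide rack in the chute, about 0.25 kg. Origin: centre of the tray's underside; x to its nose, along chute x. Tray 84 x 50 mm (x -42 to 42), slides up to 28 mm high. A tongue 18 wide, 8 high, which fits under the shut gate, runs back to the green end plate: 46 wide, 55 high, 6 thick, rear face (to push) at x = -127. Fully home: origin at chute x = 53.
- stop (a point): Foot of the end stop's face, on the centre line at the chute floor: chute x = 95; the stop is 44 mm high. The rack's nose comes against it; the end plate's rear face is then at chute x = -74.
- reagent: Amber bottle with white cap, 40 mm across, 85 mm high; origin at its underside. Leave alone.
- jar: Small specimen jar with yellow cap, 44 mm across, 50 mm high; origin at its underside. Leave alone.
- slidebox: Blue slide box with white lid, 85 x 60 x 34 mm; origin at its underside. Leave alone.
- hinge (a point): On the axis of the gate's and paddle's hinge shaft (8 mm thick), at chute x = 0: the shaft runs parallel to chute x at y = -40, 44 mm above the bench, from x = -272 to 0, between two fixed posts 10 x 12 mm, 50 mm high, at x = -282 and 12.
Mind the look-alikes: they are no part of the job. Of the things like the rack, leave any that is turquoise or yellow; of the rest the smaller one is meant.

How it is judged:
By the outcome, as a careful person would: the job done as asked, in the order asked, and still so for the second after the job is handed in, with the robot touching nothing.
It also fails if it takes over 43 s, if anything falls off the work surface, if the arm or the gripper's body presses on something with over 40 N, if the wrist force passes 120 N, or if a joint passes its speed limit or range.

ROBOT

A 6-joint arm with a two-finger parallel gripper is mounted at the origin on the work surface. World frame = base frame: x ahead of the robot, y to its left, z up, the work surface at z = 0. Lengths are in m, angles in rad, forces in N, time in s.
With the tool pointing down it reaches from about 0.375 to 0.975 m from the base axis. Payload 3.8 kg.
Tool frame: the origin (TCP) lies at the very end of the fingers, on their centre line; the grasp point (between the pads) lies 19 mm behind it; z points along the fingers, y is the direction in which the jaws open and shut (so a half turn about z gives the same grasp; the last joint's range is limited). The gripper opens to 85 mm and grips with 20 to 120 N. Pads are 22 mm wide; open, the fingers measure 114 mm over their backs; the gripper's body (76 mm by 85 mm) begins 54 mm behind the grasp point. The pads swing forward as they close: fully open they stand 13 mm farther back than shut.
Start: joints at [-1.353, 0.264, 1.604, -0, 1.274, -0.037], TCP at [0.17, -0.653, 0.231] pointing down, gripper open.
Joint ranges: [-2.63, 2.63], [-0.94, 2.18], [0.31, 2.57], [-1.31, 4.45], [0, 2.66], [-2.55, 2.55]. Speed limits (rad/s): [2.57, 2.57, 3.14, 3.14, 3.14, 3.14].

INTERFACE

Orientations are given as a rotation vector (axis times angle).
In Python, from workcell import status, read_camera, camera_info, order gives the robot as it stands.
- The arm moves only by the tool move_arm, never from a script. Its argument "deltas" is a list of rows, each a list of 3 entries, a list of its own where there are three numbers: the turn, a rotation vector about the world's x, y, z as a fraction of full scale, then the shift along the world's x, y, z as a fraction of full scale, then the closure, from -1 (fully open) to 1 (shut), so that 0 is half open. A call has 1 to 20 rows; each row is the pose to reach, as a shift and turn from the pose commanded when the call began; what a row does not reach only later rows make up. Full scale, the value 1, is 0.1 m for a shift and pi/2 rad for a turn. A row lasts 1/8 s, in which the tool goes at most 62.5 mm and 10.7 degrees, less where a joint would pass 70% of its speed; a pose out of reach is approached as far as the arm can. A call with a number of a shift or a turn outside -1 to 1 is refused whole. A call with a gripper value outside its range is refused whole. The fingers move at their own pace and stop on an object; "grip_force" is the grip in N (left out, the last holds). Time passes only in rows, so rows that repeat a pose let the fingers close. It gives the time, the measured TCP pose, the force and the opening at its end, in the units of the state.
- status.read_state(): the state, without advancing time (a new reading comes with each control period).
- read_camera(name): name is "scene" or "top" or "wrist"; returns (picture, depth): 384x512x3 uint8, red, green, blue; 384x512 float32, m along the optical axis (not along the pixel's ray), 0 where there is no reading.
- camera_info(name): a dict with "K" (3x3 intrinsics, pixels), "R" (3x3) and "t" (3): a world point X has camera coordinates R X + t. Camera axes: x right, y down, z forward; pixel columns grow to the right and rows downward; lengths in m; the calibration is good to about 2 mm. The wrist camera is an equidistant fisheye: a pixel r from the principal point sees the ray r / f radians off the axis. A picture is of the moment at which its call begins: read the wrist's pose just before it. camera_info takes no time and is no camera call; for the wrist camera it gives the pose at the moment of the call.
- order.finish_job(): hands the job in, once; it reports no verdict.
The state is a dict: "time": time; "q": joint angles; "joint_vel": joint speeds; "joint_torque": joint torques, N m; "tool_pos": TCP position; "tcp_rot": TCP orientation; "wrist_force": force on the tool from outside, world axes, zero at the start; "torque": the same for the moment, N m; "width": opening from 0.0 (shut) to 1.0 (fully open).
Only numpy, scipy, OpenCV 4.12 (cv2) and the standard library are available. Lean on these libraries where they do the work, as an engineer would, in place of code of your own. Each camera call takes 0.05 s, during which the arm holds its last target. There are 200 camera calls.

## Working session

There is one attempt and no reset: what is moved stays moved. The work goes in short steps, Python scripts to look and compute and a tool call to move; the robot and the scene stay as the last step left them, time stands still between calls to the robot, and variables do not carry over. Pictures are saved under pics/ and viewed, about 8 in all and at most 12, crops included, and the job is handed in when it is done.

Besides the shell and the picture viewer there is one more tool, called as name(argument=value, ...), one argument or row to a line, values as JSON. move_arm: Moves the arm, as the interface text tells. Its arguments: {"type":"object","properties":{"deltas":{"type":"array","items":{"type":"array"}},"grip_force":{"type":"number"}},"required":["deltas"]}

```bash
mkdir -p pics; cat > h.py <<'E'
import numpy as np, cv2
from workcell import status, read_camera, camera_info, order
def shot(n,f):
    p,d=read_camera(n); cv2.imwrite(f'pics/{f}.png',p[:,:,::-1]); np.savez(f'pics/{f}.npz',p=p,d=d); return p,d
def cloud(n,d):
    c=camera_info(n);K,R,t=[np.array(c[k]) for k in('K','R','t')]
    v,u=np.mgrid[:d.shape[0],:d.shape[1]]
    X=np.stack([(u-K[0,2])/K[0,0]*d,(v-K[1,2])/K[1,1]*d,d],-1)
    return (X-t)@R
E
python3 - <<'E'
from h import *
a,_=shot('scene','s0');b,_=shot('top','t0')
print(status.read_state()); 
for n in('scene','top'): print(camera_info(n))
E
```

```text
{'time': 0.1, 'q': array([-1.35290156e+00,  2.64698147e-01,  1.60525347e+00, -5.48959004e-06,
        1.27371668e+00, -3.68418997e-02]), 'joint_vel': array([-9.59013547e-05, -2.40006277e-03, -3.71884990e-03, -1.00460065e-03,
       -1.55564033e-03,  2.45845074e-04]), 'joint_torque': array([-4.24493355e-04, -5.16706252e+01, -3.68590629e+01, -1.35405144e-04,
        6.27354893e-03, -8.31166602e-06]), 'tool_pos': array([ 0.16998236, -0.65255062,  0.23006417]), 'tcp_rot': array([-3.11409427e+00, -3.98798402e-01,  3.02761313e-04]), 'wrist_force': array([ 0.02825918, -0.59306631,  0.04296263]), 'torque': array([-0.00129339,  0.00503573, -0.01406492]), 'width': 0.9953506202479937}
{'K': array([[387.24890026,   0.        , 256.74451456],
       [  0.        , 387.24890026, 196.90805729],
       [  0.        ,   0.        ,   1.        ]]), 'R': array([[-0.5060835 ,  0.86231303,  0.01719679],
       [ 0.4799585 ,  0.2981374 , -0.82507814],
       [-0.71660263, -0.40930469, -0.56475689]]), 't': array([ 0.08874862, -0.21649921,  1.38354529])}
{'K': array([[453.89574048,   0.        , 253.88207122],
       [  0.        , 453.89574048, 181.61113911],
       [  0.        ,   0.        ,   1.        ]]), 'R': array([[ 0.02025045, -0.99972615, -0.01172785],
       [-0.99363669, -0.01882439, -0.11104852],
       [ 0.11079734,  0.013902  , -0.99374578]]), 't': array([0.17688863, 0.5115363 , 1.3483229 ])}
```

View pics/t0.png

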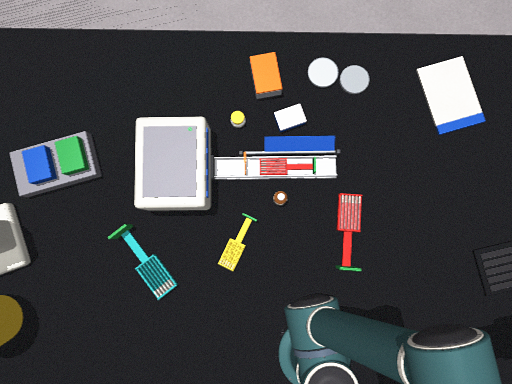

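View pics/s0.png

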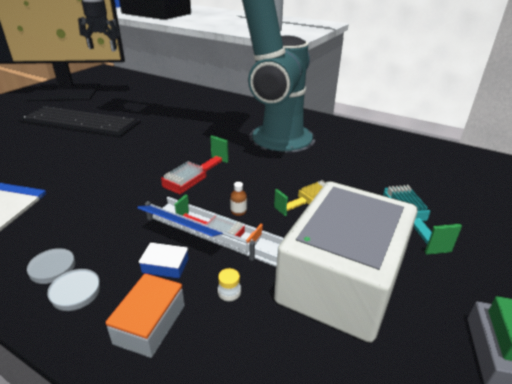

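Candidates for the rack in the top view:
- Red in the chute at (285,167).
- A larger red one loose at (348,230).
- Turquoise at (150,265) and yellow at (237,245), both excluded by colour.

I choose the small red one in the chute. Next I'll measure it and check it in a close crop.

```bash
python3 - <<'E'
from h import *
z=np.load('pics/t0.npz');p=z['p'];d=z['d'];P=cloud('top',d)
hsv=cv2.cvtColor(p,cv2.COLOR_RGB2HSV);H,S,V=[hsv[...,i].astype(int) for i in range(3)]
box=np.zeros(H.shape,bool);box[128:185,208:345]=1
def rep(n,m):
    X=P[m&(d>0)];print(n,len(X),'med',np.median(X,0).round(4),'min',np.percentile(X,2,0).round(4),'max',np.percentile(X,98,0).round(4))
    return X
bl=rep('blue',box&(abs(H-112)<12)&(S>150)&(V>60))
rep('green',box&(abs(H-65)<15)&(S>120))
rep('orange',box&(abs(H-13)<6)&(S>150))
rd=rep('red',box&((H<6)|(H>174))&(S>130))
# chute greys: heights
g=box&(S<60)&(V>90)&(d>0);X=P[g]
for n,lo,hi in(('top',.02,.032),('floor',0,.012)):
    Y=X[(X[:,2]>lo)&(X[:,2]<hi)];print(n,len(Y),Y.min(0).round(4),Y.max(0).round(4))
    if n=='top':
        f=np.polyfit(Y[:,1],Y[:,0],1);
        for it in range(2):
            r=Y[:,0]-np.polyval(f,Y[:,1])
            for s in(1,-1):
                Q=Y[(r*s>.015)&(abs(r)<.04)];print('wall',s,len(Q),np.polyfit(Q[:,1],Q[:,0],1).round(4))
            break
f=np.polyfit(bl[:,1],bl[:,0],1);print('blue fit',f)
for n,(a,b,c,e) in dict(bottle=(188,208,270,290),jar=(108,128,228,248)).items():
    Q=P[a:b,c:e].reshape(-1,3);Q=Q[Q[:,2]>.035];print(n,np.median(Q,0).round(3),Q.max(0).round(3))
c=cv2.resize(p[120:215,200:350,::-1],None,fx=5,fy=5,interpolation=cv2.INTER_CUBIC);cv2.imwrite('pics/c0.png',c)
E
```

```text
blue 1079 med [0.6246 0.0542 0.0577] min [ 0.6038 -0.0482  0.0112] max [0.6471 0.1555 0.0705]
green 51 med [0.5626 0.0087 0.0572] min [ 0.5391  0.0052 -0.0016] max [0.5995 0.1325 0.0642]
orange 30 med [0.5831 0.2151 0.0458] min [ 0.5317  0.1859 -0.0049] max [0.596  0.2221 0.0532]
red 376 med [0.5586 0.0984 0.0128] min [0.5329 0.0123 0.0047] max [0.5831 0.1692 0.0305]
top 385 [ 0.5233 -0.0625  0.02  ] [0.6777 0.3279 0.0319]
wall 1 161 [-0.0284  0.5905]
wall -1 186 [-0.0295  0.5336]
floor 1460 [ 0.5175 -0.0665  0.    ] [0.6027 0.3096 0.012 ]
blue fit [-0.02597509  0.626153  ]
bottle [0.458 0.111 0.058] [0.479 0.168 1.399]
jar [0.703 0.242 0.048] [0.722 0.261 0.056]
```

View pics/c0.png

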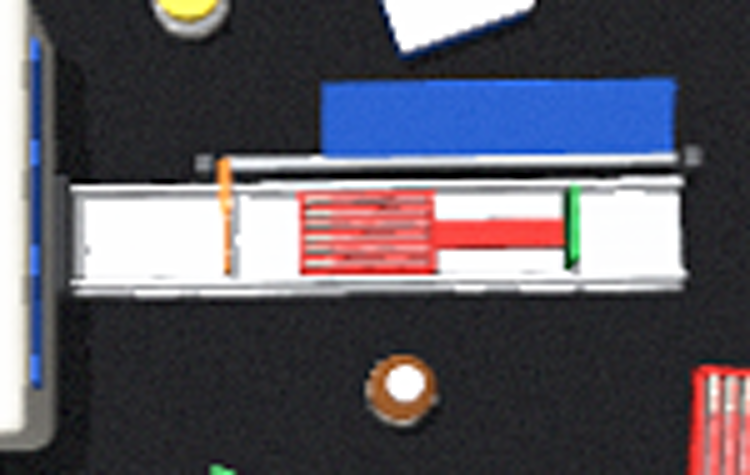

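The crop shows the small red rack in the chute, with its tray at (365,232), green plate at (572,228), gate at (226,215) and paddle at (500,118). That confirms the choice. Now I'll approach behind the end plate.

move_arm(
  deltas=[
    [[0, 0, 0.061], [0.3, 0.457, 0], -0.65],
    [[0, 0, 0.1223], [0.6, 0.914, 0], -0.65],
  ],
)

```text
time: 0.35
tool_pos: [0.2302, -0.5607, 0.2303]
tcp_rot: [-3.062, -0.698, -0.0]
wrist_force: [0.5, -0.5, 0.1]
width: 0.827
```

move_arm(
  deltas=[
    [[0, 0, 0.061], [0.3, 0.457, 0], -0.65],
    [[0, 0, 0.1223], [0.6, 0.914, 0], -0.65],
  ],
)

```text
time: 0.6
tool_pos: [0.2907, -0.4686, 0.2307]
tcp_rot: [-2.981, -0.991, -0.0]
wrist_force: [0.5, 0.1, 0.4]
width: 0.825
```

move_arm(
  deltas=[
    [[0, 0, 0.061], [0.3, 0.457, 0], -0.65],
    [[0, 0, 0.1223], [0.6, 0.914, 0], -0.65],
  ],
)

```text
time: 0.85
tool_pos: [0.3506, -0.3772, 0.2309]
tcp_rot: [-2.872, -1.272, -0.0]
wrist_force: [0.3, 0.4, -0.2]
width: 0.823
```

move_arm(
  deltas=[
    [[0, 0, 0.061], [0.3, 0.457, 0], -0.65],
    [[0, 0, 0.1223], [0.6, 0.914, 0], -0.65],
  ],
)

```text
time: 1.1
tool_pos: [0.4106, -0.2858, 0.231]
tcp_rot: [-2.737, -1.542, 0.0]
wrist_force: [1.4, 0.0, -0.2]
width: 0.82
```

move_arm(
  deltas=[
    [[0, 0, 0.061], [0.3, 0.457, 0], -0.65],
    [[0, 0, 0.1223], [0.6, 0.914, 0], -0.65],
  ],
)

```text
time: 1.35
tool_pos: [0.4706, -0.1945, 0.231]
tcp_rot: [-2.576, -1.798, 0.0]
wrist_force: [1.3, 0.4, -0.7]
width: 0.823
```

move_arm(
  deltas=[
    [[0, 0, 0.061], [0.3, 0.457, 0], -0.65],
    [[0, 0, 0.1223], [0.6, 0.914, 0], -0.65],
  ],
)

```text
time: 1.6
tool_pos: [0.5306, -0.1031, 0.2309]
tcp_rot: [-2.392, -2.037, 0.0]
wrist_force: [1.0, -0.2, 0.0]
width: 0.824
```

```bash
python3 -c "
from h import *
s=status.read_state();print(s)"
```

```text
{'time': 1.6, 'q': array([-2.37883274e-01,  9.73614857e-03,  1.89168654e+00, -1.69507047e-04,
        1.24049044e+00, -7.77942077e-02]), 'joint_vel': array([ 0.78730671,  0.29108734, -0.29033218, -0.00317699, -0.00450455,
        0.0174024 ]), 'joint_torque': array([-2.99992539e+00, -3.90261161e+01, -3.46578169e+01,  1.41431652e-01,
        2.42947675e-01, -5.13779582e-03]), 'tool_pos': array([ 0.53060187, -0.10309319,  0.23094295]), 'tcp_rot': array([-2.39177129e+00, -2.03666292e+00,  4.99422806e-04]), 'wrist_force': array([ 1.00049663, -0.23143637,  0.01848315]), 'torque': array([-0.0678466 , -0.01075858,  0.0166011 ]), 'width': 0.8244258685613427}
```

move_arm(
  deltas=[
    [[0, 0, 0.06], [0.3, 0.45, 0], -0.65],
    [[0, 0, 0.12], [0.58, 0.87, -0.3], -0.65],
    [[0, 0, 0.12], [0.58, 0.87, -0.7], -0.65],
    [[0, 0, 0.12], [0.58, 0.87, -1.0], -0.65],
    [[0, 0, 0.12], [0.58, 0.87, -1.0], -0.65],
  ],
)

```text
time: 2.22
tool_pos: [0.585, -0.0173, 0.1276]
tcp_rot: [-2.189, -2.245, 0.008]
wrist_force: [-0.8, 0.2, 0.3]
width: 0.826
```

```bash
python3 - <<'E'
from h import *
s=status.read_state();print(s['tool_pos'],s['tcp_rot'],s['wrist_force'])
p,d=shot('wrist','w1');q,e=shot('scene','s1')
print(camera_info('wrist'))
c=cv2.resize(q[130:290,110:310,::-1],None,fx=2.4,fy=2.4,interpolation=cv2.INTER_CUBIC)
cv2.imwrite('pics/m1.png',cv2.hconcat([cv2.resize(p[:,:,::-1],(400,300)),cv2.resize(c,(375,300))]))
E
```

```text
[ 0.58504526 -0.01730628  0.12758192] [-2.18866916 -2.24547173  0.00781711] [-0.81033779  0.21263562  0.30279058]
{'K': array([[297.31863964,   0.        , 253.17942762],
       [  0.        , 297.31863964, 195.8104263 ],
       [  0.        ,   0.        ,   1.        ]]), 'R': array([[ 9.99705213e-01,  2.42661285e-02, -8.01055209e-04],
       [ 2.34477021e-02, -9.56375214e-01,  2.91198653e-01],
       [ 6.30015458e-03, -2.91131594e-01, -9.56662272e-01]]), 't': array([-0.58839557, -0.03897529,  0.27457224])}
```

View pics/m1.png

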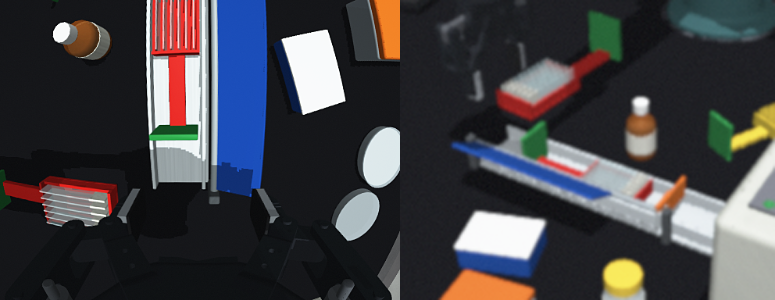

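The wrist view shows the fingers behind the green plate (175,132), with the left finger on the plate's side and the right one over the paddle strip. I'll refine the geometry from the wrist depth.

```bash
cat >> h.py <<'E'
def wcloud(d):
    c=camera_info('wrist');K,R,t=[np.array(c[k]) for k in('K','R','t')]
    v,u=np.mgrid[:d.shape[0],:d.shape[1]]
    a=(u-K[0,2])/K[0,0];b=(v-K[1,2])/K[1,1];r=np.hypot(a,b)+1e-9
    k=np.tan(np.minimum(r,1.5))/r
    return (np.stack([a*k*d,b*k*d,d],-1)-t)@R
def parts(p,P,d):
    hsv=cv2.cvtColor(p,cv2.COLOR_RGB2HSV);H,S,V=[hsv[...,i].astype(int) for i in range(3)]
    near=(d>0)&(abs(P[...,0]-.58)<.09)&(P[...,1]>-.08)&(P[...,1]<.25)&(P[...,2]<.12)
    return dict(blue=near&(abs(H-112)<12)&(S>150)&(V>60)&(P[...,0]<.66),green=near&(abs(H-65)<15)&(S>120),orange=near&(abs(H-13)<6)&(S>150),red=near&((H<6)|(H>174))&(S>130),grey=near&(S<60)&(V>90))
E
python3 - <<'E'
from h import *
s=status.read_state();print(s['tool_pos'],s['tcp_rot'])
p,d=shot('wrist','w2');P=wcloud(d)
m=parts(p,P,d)
for k in m:
    X=P[m[k]]
    if len(X):print(k,len(X),np.median(X,0).round(4),np.percentile(X,2,0).round(4),np.percentile(X,98,0).round(4))
X=P[m['grey']];T=X[(X[:,2]>.02)&(X[:,2]<.03)]
r=T[:,0]-(.562-.029*T[:,1])
for sg in(1,-1):
    Q=T[(r*sg>.015)&(abs(r)<.04)];print(sg,len(Q),np.polyfit(Q[:,1],Q[:,0],1).round(4),Q[:,1].min())
G=P[m['green']];print('green top',G[G[:,2]>.055].min(0),G[G[:,2]>.055].max(0),'rear',np.median(G[G[:,2]<.05],0))
B=P[m['blue']];A=np.c_[B[:,0],np.ones(len(B))];print('paddle z vs X',np.linalg.lstsq(A,B[:,2],rcond=None)[0])
E
```

```text
[ 0.58821656 -0.01787658  0.13162659] [-2.19337339e+00 -2.24896966e+00  1.88559061e-04]
blue 14598 [0.6248 0.0505 0.0597] [ 0.6035 -0.0443  0.0482] [0.6445 0.1372 0.07  ]
green 1032 [0.5627 0.0109 0.0556] [0.5408 0.0064 0.0103] [0.5841 0.0125 0.0625]
orange 22 [0.5639 0.0112 0.0144] [ 0.555  -0.0516  0.0007] [0.6675 0.1323 0.0157]
red 4300 [0.5622 0.0933 0.014 ] [0.5348 0.0156 0.0091] [0.5828 0.1538 0.029 ]
grey 12772 [0.5755 0.0346 0.007 ] [ 0.5302 -0.0583  0.005 ] [0.6034 0.1445 0.049 ]
1 1101 [-0.0345  0.5919] -0.060389888270740634
-1 1160 [-0.0293  0.534 ] -0.06160462031313842
green top [0.53974305 0.0050184  0.05507744] [0.58487847 0.01263357 0.06330125] rear [0.56115773 0.01110695 0.03303352]
paddle z vs X [ 0.52971394 -0.27129371]
```

move_arm(
  deltas=[
    [[0, 0, 0], [0, 0, -0.35], -0.65],
    [[0, 0, 0], [0, 0, -0.65], -0.65],
    [[0, 0, 0], [0, 0, -0.65], -0.65],
  ],
)

```text
time: 2.75
tool_pos: [0.587, -0.018, 0.0657]
tcp_rot: [-2.192, -2.247, 0.003]
wrist_force: [-0.9, -0.2, 0.0]
width: 0.826
```

move_arm(
  deltas=[
    [[0, 0, 0], [0, 0, -0.07], -0.65],
    [[0, 0, 0], [0, 0, -0.12], -0.65],
    [[0, 0, 0], [0, 0, -0.12], -0.65],
  ],
)

```text
time: 3.12
tool_pos: [0.5884, -0.0178, 0.0548]
tcp_rot: [2.193, 2.249, 0.001]
wrist_force: [0.2, -0.4, 0.8]
width: 0.827
```

move_arm(
  deltas=[
    [[0, 0, 0], [0, 0, -0.08], -0.65],
    [[0, 0, 0], [0, 0, -0.14], -0.65],
    [[0, 0, 0], [0, 0, -0.14], -0.65],
  ],
)

```text
time: 3.5
tool_pos: [0.5888, -0.0179, 0.0403]
tcp_rot: [2.193, 2.249, 0.001]
wrist_force: [2.4, 0.2, 3.0]
width: 0.826
```

```bash
cat > look.py <<'E'
import sys
from h import *
s=status.read_state();print(s['time'],s['tool_pos'],s['tcp_rot'],s['wrist_force'],s['width'])
p,d=shot('wrist','w'+sys.argv[1]);P=wcloud(d);m=parts(p,P,d)
B=P[m['blue']]
sl=np.linalg.lstsq(np.c_[B[:,0]+.029*B[:,1],np.ones(len(B))],B[:,2],rcond=None)[0][0];print('gate angle from paddle',.5-np.arctan(sl),len(B))
for k in('green','red'):
    X=P[m[k]]
    if len(X):print(k,len(X),np.median(X,0).round(4),np.percentile(X,2,0).round(4),np.percentile(X,98,0).round(4))
E
python3 look.py 3
```

```text
3.5 [ 0.58879916 -0.01785964  0.04029351] [2.19271369e+00 2.24854594e+00 1.16968172e-03] [2.44782145 0.1506701  2.96627831] 0.8262754409608402
gate angle from paddle 0.4239711619015377 25800
green 3536 [0.5625 0.0114 0.0511] [0.54   0.0064 0.0118] [0.5835 0.0125 0.0613]
red 6766 [0.5613 0.0751 0.0135] [0.5346 0.0139 0.0086] [0.5822 0.1197 0.0289]
```

move_arm(
  deltas=[
    [[0, 0, 0], [0, 0, -0.05], -0.65],
    [[0, 0, 0], [0, 0, -0.1], -0.65],
    [[0, 0, 0], [0, 0, -0.1], -0.65],
  ],
)

```text
time: 3.92
tool_pos: [0.5884, -0.0179, 0.0301]
tcp_rot: [2.193, 2.249, 0.001]
wrist_force: [2.6, -0.6, 3.9]
width: 0.826
```

```bash
python3 look.py 4; python3 - <<'E'
from h import *
q,e=shot('scene','s2')
cv2.imwrite('pics/m2.png',cv2.resize(q[130:290,110:310,::-1],None,fx=3.5,fy=3.5,interpolation=cv2.INTER_CUBIC))
E
```

```text
3.925 [ 0.58842428 -0.01785307  0.03008482] [2.19300213e+00 2.24886105e+00 5.18643136e-04] [ 2.58222184 -0.57004757  3.87362305] 0.8261607655705221
gate angle from paddle 0.8452265746318546 21740
green 4247 [0.563  0.0114 0.0507] [0.54   0.0064 0.0125] [0.5836 0.0125 0.0614]
red 7351 [0.5614 0.073  0.0136] [0.5353 0.0141 0.0088] [0.5821 0.1157 0.0286]
```

View pics/m2.png

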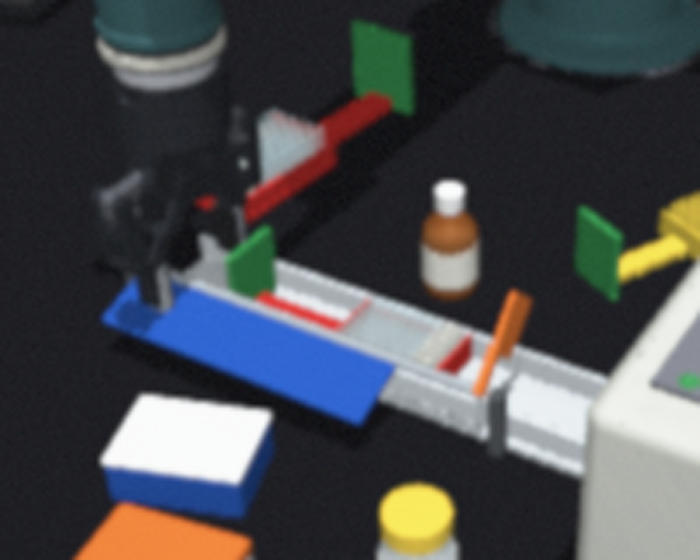

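The scene view shows the orange gate raised at (505,340), one finger on the paddle at (150,290) and the other behind the green plate at (250,262). The gate angle is about 0.85. Now I push.

move_arm(
  deltas=[
    [[0, 0, 0], [-0.002, 0.05, 0], -0.65],
    [[0, 0, 0], [-0.003, 0.1, 0], -0.65],
    [[0, 0, 0], [-0.005, 0.15, 0], -0.65],
    [[0, 0, 0], [-0.006, 0.2, 0], -0.65],
    [[0, 0, 0], [-0.008, 0.26, 0], -0.65],
    [[0, 0, 0], [-0.01, 0.32, 0], -0.65],
    [[0, 0, 0], [-0.011, 0.38, 0], -0.65],
    [[0, 0, 0], [-0.013, 0.44, 0], -0.65],
    [[0, 0, 0], [-0.015, 0.5, 0], -0.65],
    [[0, 0, 0], [-0.015, 0.5, 0], -0.65],
  ],
)

```text
time: 5.28
tool_pos: [0.5865, 0.0324, 0.0303]
tcp_rot: [2.192, 2.25, -0.001]
wrist_force: [1.5, -4.2, 4.9]
width: 0.829
```

```bash
python3 look.py 5
```

```text
5.275 [0.58645058 0.0324277  0.03034691] [ 2.19239425e+00  2.24986180e+00 -8.37782287e-04] [ 1.48778634 -4.21704623  4.91704914] 0.8291978114774229
gate angle from paddle 0.8515012882155261 22307
green 4606 [0.5611 0.0491 0.0477] [0.5386 0.0441 0.0106] [0.5822 0.05   0.061 ]
red 7933 [0.5614 0.1174 0.0133] [0.5343 0.0521 0.0084] [0.5821 0.1658 0.0286]
```

move_arm(
  deltas=[
    [[0, 0, 0], [-0.002, 0.06, 0], -0.65],
    [[0, 0, 0], [-0.004, 0.12, 0], -0.65],
    [[0, 0, 0], [-0.005, 0.18, 0], -0.65],
    [[0, 0, 0], [-0.007, 0.24, 0], -0.65],
    [[0, 0, 0], [-0.009, 0.3, 0], -0.65],
    [[0, 0, 0], [-0.011, 0.36, 0], -0.65],
    [[0, 0, 0], [-0.013, 0.42, 0], -0.65],
    [[0, 0, 0], [-0.014, 0.48, 0], -0.65],
    [[0, 0, 0], [-0.016, 0.54, 0], -0.65],
    [[0, 0, 0], [-0.018, 0.6, 0], -0.65],
    [[0, 0, 0], [-0.02, 0.66, 0], -0.65],
    [[0, 0, 0], [-0.022, 0.72, 0], -0.65],
    [[0, 0, 0], [-0.023, 0.78, 0], -0.65],
    [[0, 0, 0], [-0.025, 0.84, 0], -0.65],
    [[0, 0, 0], [-0.027, 0.88, 0], -0.65],
    [[0, 0, 0], [-0.027, 0.88, 0], -0.65],
  ],
)

```text
time: 7.32
tool_pos: [0.5835, 0.1199, 0.0303]
tcp_rot: [2.192, 2.25, -0.002]
wrist_force: [2.2, -5.1, 5.6]
width: 0.824
```

```bash
python3 look.py 6
```

```text
7.325 [0.58350305 0.11993217 0.03026897] [ 2.19245023e+00  2.24989336e+00 -2.03891271e-03] [ 2.15644006 -5.05211649  5.55599938] 0.8240508318779693
gate angle from paddle 0.8722911782959644 7972
green 4627 [0.5583 0.1365 0.048 ] [0.5356 0.1315 0.0109] [0.5792 0.1374 0.061 ]
red 6678 [0.5579 0.1951 0.0134] [0.5346 0.1394 0.0087] [0.5789 0.2479 0.0283]
```

move_arm(
  deltas=[
    [[0, 0, 0], [-0.001, 0.04, 0], -0.65],
    [[0, 0, 0], [-0.003, 0.09, 0], -0.65],
    [[0, 0, 0], [-0.003, 0.09, 0], -0.65],
  ],
)

```text
time: 7.75
tool_pos: [0.5832, 0.1289, 0.0303]
tcp_rot: [2.193, 2.25, -0.002]
wrist_force: [2.1, -5.2, 5.5]
width: 0.83
```

move_arm(
  deltas=[
    [[0, 0, 0], [0, 0.02, 0], -0.65],
    [[0, 0, 0], [-0.001, 0.03, 0], -0.65],
    [[0, 0, 0], [-0.001, 0.03, 0], -0.65],
  ],
)

```text
time: 8.12
tool_pos: [0.5831, 0.1314, 0.0302]
tcp_rot: [2.192, 2.25, -0.003]
wrist_force: [1.8, -6.6, 5.8]
width: 0.826
```

move_arm(
  deltas=[
    [[0, 0, 0], [0, 0.01, 0], -0.65],
    [[0, 0, 0], [-0.001, 0.02, 0], -0.65],
    [[0, 0, 0], [-0.001, 0.02, 0], -0.65],
  ],
)

```text
time: 8.5
tool_pos: [0.583, 0.1332, 0.0302]
tcp_rot: [2.192, 2.25, -0.003]
wrist_force: [2.0, -6.5, 6.4]
width: 0.821
```

```bash
python3 look.py 7
```

```text
8.5 [0.58297282 0.13321235 0.03023827] [ 2.19205124  2.24959509 -0.00318783] [ 2.01424759 -6.4527868   6.37643133] 0.8207031374834548
gate angle from paddle 0.8845460534763876 5999
green 4649 [0.5577 0.1498 0.0478] [0.5352 0.1448 0.0108] [0.5787 0.1507 0.0611]
red 5867 [0.5579 0.2018 0.0134] [0.5358 0.1524 0.0087] [0.5788 0.2482 0.0297]
```

move_arm(
  deltas=[
    [[0, 0, 0], [0, 0.01, 0], -0.65],
    [[0, 0, 0], [-0.001, 0.02, 0], -0.65],
    [[0, 0, 0], [-0.001, 0.02, 0], -0.65],
  ],
)

```text
time: 8.93
tool_pos: [0.583, 0.1334, 0.0303]
tcp_rot: [2.189, 2.25, -0.007]
wrist_force: [2.4, -13.3, 7.4]
width: 0.828
```

```bash
python3 look.py 8
```

```text
8.925 [0.58301925 0.13337971 0.03029833] [ 2.18873447  2.24987265 -0.00655783] [  2.44955513 -13.26224603   7.36886305] 0.8284638694517718
gate angle from paddle 0.8843576096464624 5979
green 4678 [0.5576 0.1499 0.0477] [0.5352 0.1448 0.0104] [0.5787 0.1507 0.0611]
red 5932 [0.5579 0.2024 0.0134] [0.5336 0.1525 0.0086] [0.5788 0.2483 0.0286]
```

move_arm(
  deltas=[
    [[0, 0, 0], [0, 0.01, 0], -0.65],
    [[0, 0, 0], [0, 0.02, 0], -0.65],
    [[0, 0, 0], [0, 0.02, 0], -0.65],
    [[0, 0, 0], [0, 0.02, 0], -0.65],
  ],
)

```text
time: 9.48
tool_pos: [0.583, 0.1335, 0.0303]
tcp_rot: [2.186, 2.25, -0.01]
wrist_force: [3.1, -19.2, 8.2]
width: 0.821
```

```bash
python3 look.py 9; python3 - <<'E'
from h import *
p,d=shot('top','t9')
cv2.imwrite('pics/m9.png',cv2.resize(p[120:215,200:350,::-1],None,fx=5,fy=5,interpolation=cv2.INTER_CUBIC))
E
```

```text
9.475 [0.58299449 0.13349437 0.03029096] [ 2.1859738   2.25011866 -0.01012694] [  3.06218322 -19.21770973   8.21255351] 0.8205303711140118
gate angle from paddle 0.8846622121708398 5960
green 4704 [0.5577 0.1499 0.0476] [0.5351 0.145  0.0104] [0.5788 0.1508 0.061 ]
red 5967 [0.5578 0.203  0.0134] [0.5336 0.1526 0.0086] [0.5787 0.2482 0.0287]
```

View pics/m9.png

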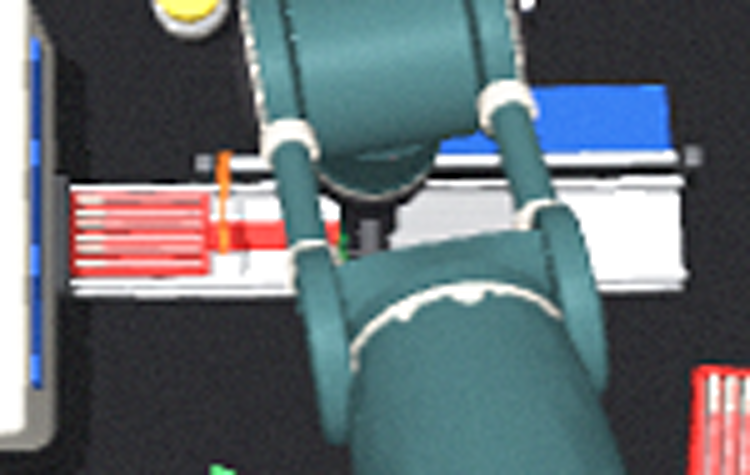

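The top view shows the nose against the stop (col 72) and the tray past the gate (rear at 210, gate at 225). The contact force has risen to 19 N with no further travel, so the rack is home. Now I back off and release.

move_arm(
  deltas=[
    [[0, 0, 0], [0, -0.06, 0], -0.65],
    [[0, 0, 0], [0.003, -0.13, 0], -0.65],
    [[0, 0, 0], [0.005, -0.18, 0], -0.65],
    [[0, 0, 0], [0.005, -0.18, 0.1], -0.65],
    [[0, 0, 0], [0.005, -0.18, 0.2], -0.65],
    [[0, 0, 0], [0.005, -0.18, 0.3], -0.65],
    [[0, 0, 0], [0.005, -0.18, 0.45], -0.65],
    [[0, 0, 0], [0.005, -0.18, 0.7], -0.65],
    [[0, 0, 0], [0.005, -0.18, 1.0], -0.65],
  ],
)

```text
time: 10.7
tool_pos: [0.5832, 0.12, 0.1311]
tcp_rot: [-2.193, -2.249, 0.002]
wrist_force: [-0.8, -0.6, 0.3]
width: 0.826
```

move_arm(
  deltas=[
    [[0, 0, 0], [0, -0.3, 0.4], -0.65],
    [[0, 0, 0], [0, -0.8, 0.8], -0.65],
    [[0, 0, 0], [0, -1.0, 0.8], -0.65],
    [[0, 0, 0], [0, -1.0, 0.8], -0.65],
  ],
)

```text
time: 11.2
tool_pos: [0.5836, 0.0189, 0.2106]
tcp_rot: [2.196, 2.246, 0.0]
wrist_force: [-0.4, 0.5, -1.5]
width: 0.826
```

move_arm(
  deltas=[
    [[0, 0, 0], [0, -0.5, 0], -0.65],
    [[0, 0, 0], [0, -1.0, 0], -0.65],
    [[0, 0, 0], [0, -1.0, 0], -0.65],
    [[0, 0, 0], [0, -1.0, 0], -0.65],
  ],
)

```text
time: 11.7
tool_pos: [0.583, -0.0787, 0.2087]
tcp_rot: [-2.191, -2.247, 0.001]
wrist_force: [-0.4, 0.6, 0.3]
width: 0.826
```

```bash
python3 - <<'E'
from h import *
s=status.read_state();print(s['time'],s['tool_pos'],s['wrist_force'])
p,d=shot('top','t10');q,e=shot('scene','s10')
P=cloud('top',d);m=parts(p,P,d)
for k in('blue','green','red','orange'):
    X=P[m[k]];print(k,len(X),np.median(X,0).round(4) if len(X) else '')
a=cv2.resize(p[120:215,200:350,::-1],(500,317),interpolation=cv2.INTER_CUBIC)
b=cv2.resize(q[150:290,110:330,::-1],(500,318),interpolation=cv2.INTER_CUBIC)
cv2.imwrite('pics/m10.png',cv2.resize(cv2.vconcat([a,b]),(470,597)))
E
```

```text
11.7 [ 0.58300206 -0.07870582  0.20872691] [-0.35180928  0.62245627  0.25632653]
blue 1064 [0.6241 0.0533 0.0582]
green 21 [0.5604 0.1453 0.0597]
red 192 [0.5549 0.2077 0.0131]
orange 41 [0.5579 0.2151 0.0468]
```

View pics/m10.png

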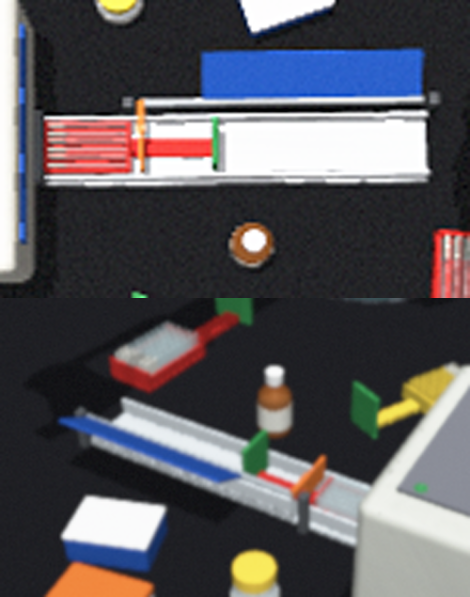

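The final view shows the gate shut behind the tray at (141,130), the nose at the stop at (45,147), and the bottle, jar and box untouched. I'll check for recoil at subpixel level before handing in.

```bash
python3 - <<'E'
from h import *
a=np.load('pics/t9.npz')['p'];b=np.load('pics/t10.npz')['p']
f=lambda p:cv2.cvtColor(p[157:176,212:241],cv2.COLOR_RGB2GRAY).astype(np.float32)
print('tray shift px since pushed home',cv2.phaseCorrelate(f(a),f(b)))
g=lambda p:p[160:175,205:245,0].astype(int)-p[160:175,205:245,1]
print(g(a).mean(0).round());print(g(b).mean(0).round())
E
python3 look.py 11
```

```text
tray shift px since pushed home ((-0.153493676274449, -0.13300835262950095), 0.8986209446191787)
[  5. -28. -45.  -7.   0.   1.  -2.  -4.  10. 122.  83.  56.  64.  65.
  63.  75. 101. 109. 107. 110. 108. 112. 111. 113. 112. 112. 111. 112.
 111. 112. 109. 109. 109. 108. 107. 148. 146.  77.  66.  66.]
[  5. -23. -38.  -5.   0.   0.  -2.  -3.   6. 105.  73.  51.  62.  66.
  64.  71.  96. 107. 106. 109. 108. 113. 113. 113. 115. 115. 115. 116.
 116. 114. 110. 111. 110. 110. 106. 153. 139.  70.  72.  54.]
11.8 [ 0.58339927 -0.07823199  0.20935317] [-2.19055523e+00 -2.24937631e+00  7.65405691e-04] [ 0.29031146 -0.06506579 -0.53286642] 0.8281399930192009
gate angle from paddle 0.05010777986848175 7017
red 1 [ 6.121e-01 -5.860e-02 -4.000e-04] [ 6.121e-01 -5.860e-02 -4.000e-04] [ 6.121e-01 -5.860e-02 -4.000e-04]
```

```bash
python3 -c "
from workcell import order;print(order.finish_job())"
```

```text
the job is handed in; nothing more can be done
None
```

The red rack is fully home against the end stop, the gate is shut behind it, and the job is handed in; no verdict was reported.

**What I did:**
- One fingertip pressed the paddle and opened the gate to about 0.85 rad. It stayed between 0.85 and 0.88 through the whole push.
- The other finger pushed the green end plate about 138 mm along the chute. It stalled at the stop, with the force rising to 19 N and no more travel.
- I then backed off about 13 mm, raised the gripper and moved clear. The clock was about 11.8 s at hand-in.

**Last checks:**
- **Rack:** its nose is at the stop, with no rebound after release (image shift about 0.15 pixel, under 0.5 mm).
- **Gate:** it looks shut behind the slides, and the paddle height from the top camera is within 0.5 mm of its starting value.
- **Surroundings:** the bottle, jar and slide box look unmoved by eye; I did not re-measure them. The wrist force is near zero, so the robot is touching nothing.
- **One small disagreement:** the last wrist-camera view gave a gate angle of 0.05 rad instead of 0. It saw only part of the paddle, so I put this down to measurement error.

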